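# Crank the lift jack's platform level with its deck

## Robot

A 6-joint arm with a two-finger parallel gripper is mounted at the origin on a cart in front of the work surface, level with it; the furniture and walls round the work are solid. World frame = base frame: x ahead of the robot, y to its left, z up, the work surface at z = 0. Lengths are in m, angles in rad, forces in N, time in s.
With the tool pointing down it reaches from about 0.35 to 0.975 m from the base axis. Payload 17.4 kg.
Tool frame: the origin (TCP) lies at the very end of the fingers, on their centre line; the grasp point (between the pads) lies manip.hold_point_z behind it (manip.hold_point_z is the distance from the TCP to the grasp point, in m); x points along the fingers, z is the direction in which the jaws open and shut, and the axes are right-handed (so a half turn about x gives the same grasp; the last joint's range is limited). The gripper opens to 85 mm and grips with 20 to 120 N. Pads are 22 mm wide; open, the fingers measure 114 mm over their backs; the gripper's body (76 mm by 85 mm) begins 54 mm behind the grasp point. The pads swing forward as they close: fully open they stand 13 mm farther back than shut.
Start: joints at [-1.38, 0.116, 1.442, -0, 1.584, -0.038], TCP at [0.153, -0.657, 0.231] pointing down, gripper open.
Joint ranges: [-2.83, 2.83], [-0.83, 2.19], [0.07, 2.5], [-1.14, 4.28], [0.01, 3], [-2.97, 2.97]. Speed limits (rad/s): [1.89, 1.89, 2.22, 3.14, 3.14, 3.14].

## Interface

Orientations are given as a rotation vector (axis times angle).
In Python, from bench import manip, vision gives the robot as it stands.
- The arm moves only by the shell command python3 -m inch 'ROWS'. ROWS is a JSON object of lists of equal length, an entry for each row: "travel": the shift along the tool's x, y, z each as a share of 80 cm, from -1 to 1, a list of three; "twist": the turn about the tool's x as a share of 180 degrees, from -1 to 1; "gripper": the closure, from 0 (fully open) to 1 (shut). In form: {"travel": [[x, y, z], ...], "twist": [twist, ...], "gripper": [gripper, ...]}. A call has 1 to 8 rows; each row shifts and turns the commanded pose from where the row before left it, along the tool's axes as they then stand; what a row does not reach is not made up. A row lasts 1/10 s, in which the tool goes at most 50 mm and 8.59 degrees, less where a joint would pass 70% of its speed; a pose out of reach is approached as far as the arm can. A call with a number of a shift or a turn outside -1 to 1 is refused whole. A call with a gripper value outside its range is refused whole. The fingers move at their own pace and stop on an object; the grip force is fixed at half the most. Time passes only in rows, so rows that do not move let the fingers close. It gives the time, the measured TCP pose, the force and the opening at its end, in the units of the state.
- manip.observe(): the state, without advancing time (a new reading comes with each control period).
- vision.camera(name): name is "side" or "top"; returns (picture, depth): 400x640x3 uint8, blue, green, red; 400x640 float32, m along the optical axis (not along the pixel's ray), 0 where there is no reading.
- vision.camera_model(name): a dict with "fovy" (degrees; the focal length in pixels is half the picture's height over the tangent of half this angle, whatever the lens; pixels are square), "cx", "cy" (the principal point, pixels), "extrinsics" (4x4, takes a point from camera to world coordinates). Camera axes: x right, y down, z forward; pixel columns grow to the right and rows downward; lengths in m; the calibration is good to about 2 mm. A picture is of the moment at which its call begins. camera_model takes no time and is no camera call.
- manip.sign_off(): hands the job in, once; it reports no verdict.
The state is a dict: "time_s": time; "q": joint angles; "qvel": joint speeds; "tau": joint torques, N m; "eef_pos": TCP position; "tcp_rot": TCP orientation; "ft_force": force on the tool from outside, world axes, zero at the start; "wrist_torque": the same for the moment, N m; "opening": opening from 0.0 (shut) to 1.0 (fully open).
Only numpy, scipy, OpenCV 4.12 (cv2) and the standard library are available. Lean on these libraries where they do the work, as an engineer would, in place of code of your own. Each camera call takes 0.05 s, during which the arm holds its last target.

## Task

Take the loose crank out of its stand and put its square end down the bore of the lift jack, feeling gently for the hidden square drive (never lean hard on it while the two do not match), and push it fully home until its flange sits on the jack. Then turn it clockwise until the low platform is level with the fixed deck beside it, and let go with the crank left fully home; leave the tape roll and the screwdriver where they are.

Things in the scene. Friction and masses are not known exactly. Their poses are not given: they have to be found in the camera images.
- crank: loose steel crank, 0.2 kg, standing upright in its stand at the start. Origin on the shaft axis at the underside of its round flange (38 mm across, 5 mm thick); z up the axis, x along the arm to the handle. Below the flange: round shaft 26 mm across down to z=-30 mm, short cone, square end down to z=-55 mm. Arm 18 mm wide, its top at z=13 mm
- crank_hub (a point): centre of the crank's square hub (26 x 26 mm, sides along the crank's x and y, top at z=50 mm), on the shaft axis, 34 mm above the underside of the flange; grip it across the crank's y, clear of the arm; axes as the crank's
- crank_handle (a point): middle of the crank's upright round handle (20 mm across, from z=15 to 65 mm), 65 mm from the shaft axis along the crank's x, 43 mm above the underside of the flange
- crank_tip (a point): centre of the lower end of the crank's square end, 55 mm below the underside of the flange; 16 mm wide, sides along the crank's x and y, the last 1 mm tapered to 15 mm
- holder: fixed grey stand, 56 x 56 mm block on a 66 mm foot, top at 60 mm, with a round hole (28.5 mm across, 57 mm deep) in which the crank stands, flange on the top. Origin on the hole's axis at the worktop
- jack: fixed lift jack. Origin on the worktop under the bore axis; z up. A 64 x 64 x 80 mm aluminium housing with an upright bore; towards its own -y the low moving platform (70 mm) and then the fixed deck (52 mm), on an 80 x 205 mm base plate
- jack_mouth (a point): centre of the mouth of the round bore (27.5 mm across) in the housing's top face, 80 mm above the worktop; z up. Down the bore, hidden 34 to 42 mm below the mouth, is the drive spindle's face with a square hole 17.5 mm wide at an unmeasured angle (repeats every 90 degrees; the crank enters within about 6 degrees of it). Fully home, the crank's origin is at this point
- thrust (a joint): axial give of the drive spindle, m: 0 at rest, -0.002 when pressed with about 25 N, an overload; the push on an unmatched face rises steeply (10 N per mm after 8 N). Its square hole is filled by a plug that gives way at about 5 N, slides down and stays: a matched crank does not fall in by its weight but goes down with that push, over 13 to 21 mm
- platform_top (a point): centre of the top of the moving platform, a 72 x 70 mm steel plate with a 13 mm tall nest block lying on it; starts about 22 mm below the deck. Rises 11 mm for each radian that the seated crank turns clockwise seen from above, against about 0.2 N m; stays where it is left; can go up to 10 mm too high; turning back lowers it
- deck_top (a point): centre of the top of the fixed deck, 72 x 52 mm, 56 mm above the worktop, next to the platform
- tape_roll: loose brown tape roll, 92 mm across, 48 mm tall, lying flat on the worktop, to be left alone; origin at its underside
- driver_1: loose small screwdriver, 156 mm long, 14 mm thick, lying on the worktop, to be left alone; origin at its underside

How it is judged:
On the way, in this order (a step that is already met when the one before it is completed fails the run):
1. the crank is fully home in the bore, flange on the jack (z of crank in the frame of jack_mouth below 0.003 m and horizontal distance between crank and jack_mouth below 0.004 m and angle between crank's own z axis and vertical below 0.08 rad), for 0.2 s.
2. the platform is level with the deck, turned by the seated crank (all of step 1 and z of platform_top in the frame of deck_top between -0.0025 and 0.0025 m), for 0.2 s.
At the end, for the whole second after the job is handed in: the platform top is within 2.5 mm of the deck's height; the crank stands in the jack, flange within 3 mm of the housing top, axis within 4 mm of the bore and upright within 0.08 rad; all is at rest (all of step 2 and linear speed of crank below 0.02 m/s); the robot touches nothing.
It fails at once if the drive spindle is pressed down with more than about 25 N (thrust below -0.002) (value of joint thrust below -0.002 m).
It fails at once if the tape roll is moved more than 20 mm (distance of tape_roll from where it was at the start of the episode above 0.02 m).
It fails at once if the screwdriver is moved more than 20 mm (distance of driver_1 from where it was at the start of the episode above 0.02 m).
It also fails if it takes over 67 s, if anything falls off the work surface, if the arm or the gripper's body presses on something with over 40 N, if the wrist force passes 120 N, or if a joint passes its speed limit or range.

## Working session

There is one attempt and no reset: what is moved stays moved. The work goes in short steps, Python scripts to look and compute and a shell command to move; the robot and the scene stay as the last step left them, time stands still between calls to the robot, and variables do not carry over. Pictures are saved under pics/ and viewed, and the job is handed in when it is done.

```bash
ls; mkdir -p pics; python3 - <<'E'
from bench import manip, vision
import cv2, numpy as np
print(manip.observe(), manip.hold_point_z)
for n in ("side","top"):
    p,d=vision.camera(n); cv2.imwrite(f"pics/{n}0.png",p); np.save(f"pics/{n}0.npy",d)
    print(n,vision.camera_model(n))
E
```

```text
pics
{'time_s': 0.0, 'q': array([-1.37984484e+00,  1.16488154e-01,  1.44229085e+00,  8.01562652e-06,
        1.58397082e+00, -3.78174605e-02]), 'qvel': array([-0.00053778,  0.00043083, -0.00091228,  0.00226338, -0.00091992,
       -0.00084012]), 'tau': array([-1.20507211e-03, -7.31990433e+01, -6.32494140e+01, -3.34679271e-05,
        6.25214539e-03, -2.28079699e-05]), 'eef_pos': array([ 0.15302141, -0.65723008,  0.23054482]), 'tcp_rot': array([ 1.03980317,  1.30966232, -1.0385341 ]), 'ft_force': array([-0.3659561 ,  0.06734029, -0.10160549]), 'wrist_torque': array([-0.04622032,  0.00358394, -0.01664155]), 'opening': 0.995290859283483} 0.0187
side {'fovy': 51.92643286928585, 'cx': 317.0052800740325, 'cy': 201.6138240196277, 'extrinsics': array([[ 0.99166654, -0.07955896,  0.10133039,  0.36131432],
       [-0.12761773, -0.49893081,  0.85719412, -1.10914625],
       [-0.01764062, -0.86298228, -0.50492612,  0.6045321 ],
       [ 0.        ,  0.        ,  0.        ,  1.        ]])}
top {'fovy': 46.13400768640817, 'cx': 312.9171400255799, 'cy': 208.24204613356451, 'extrinsics': array([[-0.00997618, -0.9883935 ,  0.15158751,  0.30697579],
       [-0.99946667,  0.01457007,  0.02922467, -0.25805889],
       [-0.03109411, -0.15121511, -0.98801171,  0.99016421],
       [ 0.        ,  0.        ,  0.        ,  1.        ]])}
```

View pics/side0.png

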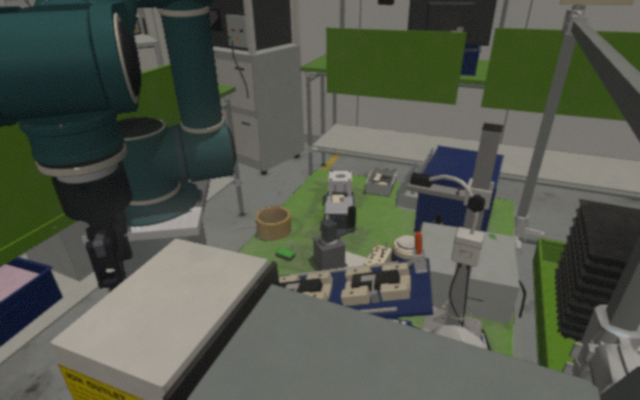

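View pics/top0.png

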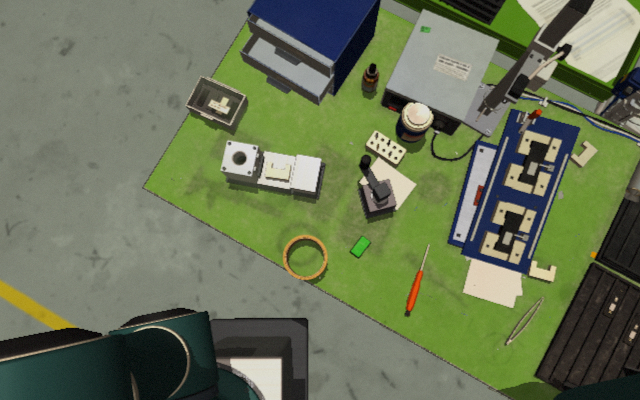

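The top view shows the jack bore near (239,157), the platform (278,172) and the deck (307,176). The crank is in its stand near (380,192) with its handle at (366,160), the tape roll at (305,258) and the screwdriver at (416,280). The side view shows the crank and stand near (328,245) and the jack at (340,200). I'll zoom in next.

```bash
cat > h.py <<'E'
import numpy as np, cv2
from bench import manip, vision
def cam(n):
    m=vision.camera_model(n); f=200/np.tan(np.radians(m['fovy']/2)); return f,m['cx'],m['cy'],m['extrinsics']
def ray(n,u,v,z):
    f,cx,cy,T=cam(n); d=T[:3,:3]@np.array([(u-cx)/f,(v-cy)/f,1]); o=T[:3,3]; return o+d*(z-o[2])/d[2]
def dep(n,D):
    f,cx,cy,T=cam(n); v,u=np.mgrid[0:400,0:640]
    P=np.stack([(u-cx)/f*D,(v-cy)/f*D,D],-1); return P@T[:3,:3].T+T[:3,3]
def proj(n,p):
    f,cx,cy,T=cam(n); c=T[:3,:3].T@(np.array(p)-T[:3,3]); return f*c[0]/c[2]+cx,f*c[1]/c[2]+cy
E
python3 - <<'E'
from h import *
p=cv2.imread('pics/top0.png'); s=cv2.imread('pics/side0.png')
cv2.imwrite('pics/z1.png',cv2.resize(p[130:230,210:350],None,fx=5.5,fy=5.5,interpolation=cv2.INTER_CUBIC))
cv2.imwrite('pics/z2.png',cv2.resize(p[140:230,340:430],None,fx=6,fy=6,interpolation=cv2.INTER_CUBIC))
cv2.imwrite('pics/z3.png',cv2.resize(s[160:280,250:370],None,fx=5,fy=5,interpolation=cv2.INTER_CUBIC))
for n in('top','side'):
    W=dep(n,np.load(f'pics/{n}0.npy')); np.save(f'pics/W{n}.npy',W)
W=np.load('pics/Wtop.npy')
for u,v in [(239,157),(230,150),(278,172),(265,183),(307,176),(380,192),(366,160),(374,175),(379,186),(385,205),(200,200)]:
    print(u,v,W[v,u].round(4))
E
```

```text
239 157 [ 0.5624 -0.0771  0.0442]
230 150 [ 0.5678 -0.0653  0.0791]
278 172 [ 0.5285 -0.1588  0.0464]
265 183 [ 0.5084 -0.1304  0.034 ]
307 176 [ 0.5171 -0.219   0.0551]
380 192 [ 0.4716 -0.3599  0.1085]
366 160 [ 0.5295 -0.3333  0.1285]
374 175 [ 0.5288 -0.3606  0.002 ]
379 186 [ 0.4832 -0.3583  0.1089]
385 205 [ 0.4541 -0.3746  0.0601]
200 200 [ 0.4806  0.0149 -0.001 ]
```

```bash
python3 - <<'E'
from h import *
W=np.load('pics/Wtop.npy')
np.set_printoptions(linewidth=250)
print((W[150:216:2,354:404:2,2]*1000).astype(int))
E
```

```text
[[ -3   0   1   0  -1   2  -1   9  11  16  23  21  21  20  11  13  21  23  20  21  19  20  24  16  23]
 [  0   1  -1  -1  -1   0   1   0   0   5  15  20  22  20  20  19  23  21  44  21  20  20  20   5  19]
 [ -2   1   0   0   2   0   1  -2   2  -4  -1  11  15  22  20  21  21  24  28  24  20  19  24  21  22]
 [  0   0  -3   0 123 126 125 124   0   0   0   4   2  15  22  24  21  21  20  22  21  20 990  23  18]
 [ -3   1   1   0 123 125 124 124 120   1  -1   0   2  -3   9  14  23  24  22  20   9  16  20  18   1]
 [  0   0   0 118 125 122 128 124 120   0   0   2   5   2   1   2  10  19  22  18  21  20  22   0   0]
 [  0   1  -2 107 123 123 123 124  -4   0   7   0   1   3   2   0  -1   7  15  21  23  21  18   2   1]
 [  0  -2   1 104 116 120 121 119   0   0   3  -1   0   3   0   1   1   1   1  11  20  18  -3   4  -3]
 [  0  -1  68  90 103 108 108  97   0   2   0   3   2  -1  -1   0   5   3   3   0   3   1   2   0   1]
 [ -1   0   0  82  86  96  88  75   2   0  -1   0   3   4   2   4   2  -1   2   1  -1   0   0   0   3]
 [  1   1   1   1  75  71  70  71  73   5   1  -1   1   0   3   0   0 
[... 1599 characters left out ...]
  21  52  60  60  60  62  65  74  66  66  67  55  56  62  59  57   1   2   2   0]
 [  0   0   0   0   7   9  44  58  59  60  56  60  57  57  60  58  58  58  61  56  58  59   0   2   0]
 [ -2   3  -2  -2   3   3  33  60  59  57  59  59  57  59  61  59  56  59  58  56  47   0   3   1   0]
 [  1   0   0   0   0   2  25  56  57  59  58  60  58  60  58  56  46  39  32  19   3   1   0   2  -2]
 [  0  -1   2   3   0   2  17  47  60  58  60  59  51  41  31  23  13   4   3   1   1   0   0   2  -1]
 [ -3  -2  -3   1   0   6   5  40  50  41  33  22  14   5   1   1   4   5   0   0  -3  -1   0   0   0]
 [ -1   0   0   2   0   0   3  25  18   9   6   5   3   2   1   0  -3  -2   1   0   2  -2   0   0   0]]
```

View pics/z1.png

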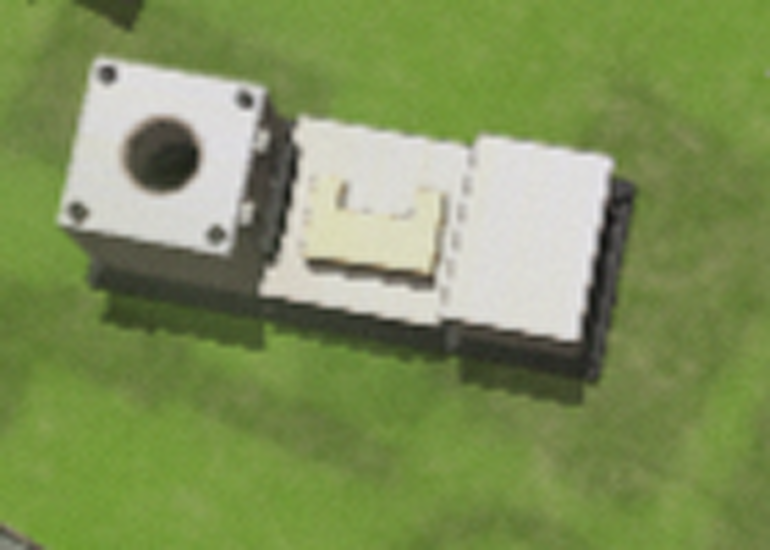

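View pics/z2.png

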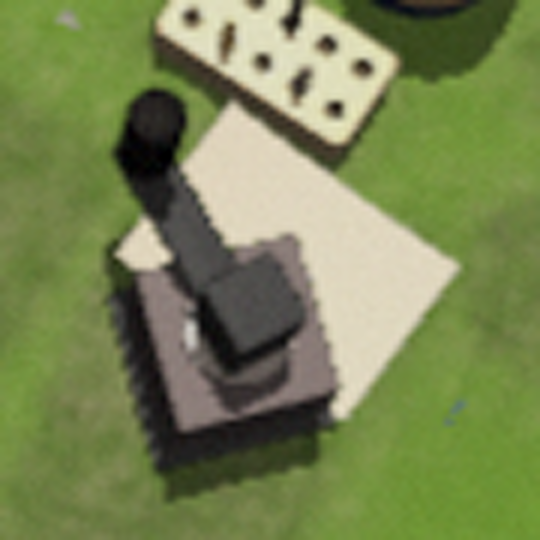

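View pics/z3.png

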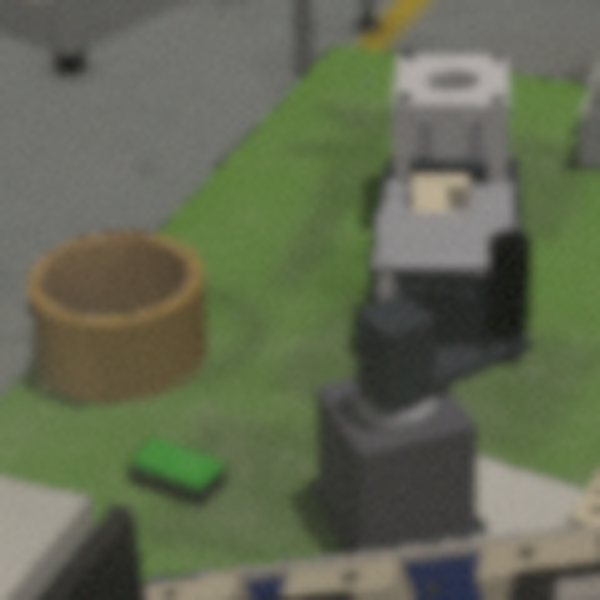

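The bore mouth is centred near (239.5,158). The crank hub is at about (382,190), with its handle top near (366,160). Now the precise points.

```bash
python3 - <<'E'
from h import *
W=np.load('pics/Wtop.npy'); p=cv2.imread('pics/top0.png'); Z=W[...,2]
def reg(m,box):
    M=np.zeros_like(m,np.uint8); u0,v0,u1,v1=box; M[v0:v1,u0:u1]=m[v0:v1,u0:u1]; return M
def rect(M,z,name):
    c=max(cv2.findContours(M,cv2.RETR_EXTERNAL,cv2.CHAIN_APPROX_NONE)[0],key=cv2.contourArea)[:,0]
    q=np.array([ray('top',u,v,z)[:2] for u,v in c],np.float32)*1000
    r=cv2.minAreaRect(q); print(name,np.round(r[0],1),np.round(r[1],1),round(r[2],1), 'mean all', np.round(np.mean([ray('top',u,v,z)[:2] for v,u in np.argwhere(M)],0),4)); return q
hub=reg((Z>.1045)&(Z<.116),(370,175,400,215)); rect(hub,.11,'hub')
han=reg((Z>.1185),(355,150,376,172)); rect(han,.125,'handle')
blk=reg((Z>.053)&(Z<.075),(350,170,410,220)); rect(blk,.06,'holder')
hou=reg((Z>.075)&(Z<.085),(210,130,275,195)); q=rect(hou,.08,'housing')
dk=reg((Z>.050)&(Z<.061),(290,140,335,210)); rect(dk,.056,'deck')
# bore by gray threshold
g=cv2.cvtColor(p,cv2.COLOR_BGR2GRAY); b=reg(g<110,(230,148,250,169))
c=max(cv2.findContours(b,cv2.RETR_EXTERNAL,cv2.CHAIN_APPROX_NONE)[0],key=cv2.contourArea)
e=cv2.fitEllipse(c); print('bore',e,ray('top',*e[0],.08))
# platform height
pl=reg((Z>.028)&(Z<.040),(262,150,294,190)); print('plat',np.median(Z[pl>0]),pl.sum(),'deck',np.median(Z[dk>0]))
s=cv2.imread('pics/side0.png')
cv2.imwrite('pics/z4.png',cv2.resize(s[165:190,320:360],None,fx=16,fy=16,interpolation=cv2.INTER_CUBIC))
print(proj('side',[.5605,-.081,.08]), proj('side',[.4716,-.3599,.11]))
E
```

```text
hub [ 474.7 -362.7] [25.7 25.9] 25.9 mean all [ 0.4744 -0.3629]
handle [ 531.4 -332.7] [18.8 19.2] 44.5 mean all [ 0.531  -0.3323]
holder [ 489.2 -359.2] [87.4 56.6] 14.2 mean all [ 0.4791 -0.3579]
housing [550.3 -83.4] [65.  64.7] 78.5 mean all [ 0.5504 -0.0833]Traceback (most recent call last):
  File "<stdin>", line 13, in <module>
  File "<stdin>", line 8, in rect
  File "h.py", line 6, in ray
    f,cx,cy,T=cam(n); d=T[:3,:3]@np.array([(u-cx)/f,(v-cy)/f,1]); o=T[:3,3]; return o+d*(z-o[2])/d[2]
              ~~~^^^
  File "h.py", line 4, in cam
    m=vision.camera_model(n); f=200/np.tan(np.radians(m['fovy']/2)); return f,m['cx'],m['cy'],m['extrinsics']
ValueError: time passes only in moves, steps and waits
```

```bash
python3 - <<'E'
import re
s=open('h.py').read()
s=s.replace("def cam(n):\n    m=vision.camera_model(n);","import os,pickle\nif not os.path.exists('cam.pkl'): pickle.dump({n:vision.camera_model(n) for n in('side','top')},open('cam.pkl','wb'))\nCM=pickle.load(open('cam.pkl','rb'))\ndef cam(n):\n    m=CM[n];")
s+='''
def reg(m,box):
    M=np.zeros(m.shape,np.uint8); u0,v0,u1,v1=box; M[v0:v1,u0:u1]=m[v0:v1,u0:u1]; return M
def rect(M,z,name,n='top'):
    c=max(cv2.findContours(M,cv2.RETR_EXTERNAL,cv2.CHAIN_APPROX_NONE)[0],key=cv2.contourArea)[:,0]
    q=np.array([ray(n,u,v,z)[:2] for u,v in c],np.float32)*1000
    r=cv2.minAreaRect(q); print(name,np.round(r[0],1),np.round(r[1],1),round(r[2],1), 'mean', np.round(np.mean([ray(n,u,v,z)[:2] for v,u in np.argwhere(M)],0),4)); return r
'''
open('h.py','w').write(s)
E
cat > m.py <<'E'
from h import *
W=np.load('pics/Wtop.npy'); p=cv2.imread('pics/top0.png'); Z=W[...,2]
dk=reg((Z>.050)&(Z<.061),(290,140,335,210)); rect(dk,.056,'deck')
g=cv2.cvtColor(p,cv2.COLOR_BGR2GRAY); b=reg(g<110,(228,146,252,171))
c=max(cv2.findContours(b,cv2.RETR_EXTERNAL,cv2.CHAIN_APPROX_NONE)[0],key=cv2.contourArea)
e=cv2.fitEllipse(c); print('bore',e,ray('top',*e[0],.08))
pl=reg((Z>.028)&(Z<.040),(262,150,294,190)); print('plat',np.median(Z[pl>0]),pl.sum(),'deck',np.median(Z[dk>0]))
s=cv2.imread('pics/side0.png')
cv2.imwrite('pics/z4.png',cv2.resize(s[165:190,320:360],None,fx=16,fy=16,interpolation=cv2.INTER_CUBIC))
print(proj('side',[.5504,-.0833,.08]), proj('side',[.4744,-.3628,.11]))
E
python3 m.py
```

```text
deck [ 523.3 -215.3] [51.9 72.4] 78.6 mean [ 0.5231 -0.2151]
bore ((239.10398864746094, 157.88070678710938), (12.0733642578125, 12.25776195526123), 45.66337203979492) [ 0.5509115  -0.08415399  0.08      ]
plat 0.033468369981698776 719 deck 0.0554229317031808
(np.float64(340.25283298348717), np.float64(175.41437721476134)) (np.float64(328.6854424183022), np.float64(222.31174129603897))
```

View pics/z4.png

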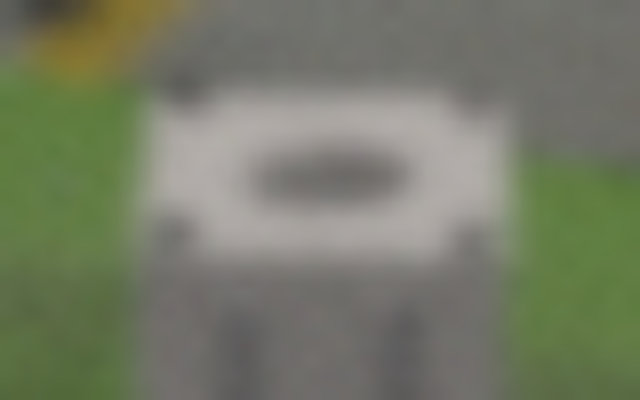

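```bash
cat >> h.py <<'E'
from scipy.spatial.transform import Rotation as R
def st(v=True):
    o=manip.observe(); M=R.from_rotvec(o['tcp_rot']).as_matrix()
    yaw=np.degrees(np.arctan2(M[1,2],M[0,2]))
    if v: print('t %.2f pos %s xax %s zyaw %.2f q6 %.3f F %s T %s open %.3f'%(o['time_s'],o['eef_pos'].round(4),M[:,0].round(3),yaw,o['q'][5],o['ft_force'].round(1),o['wrist_torque'].round(2),o['opening']))
    return o,M,yaw
def goto(p,yaw=None):
    o,M,y=st(); d=M.T@(np.array(p)-o['eef_pos'])/.8
    print('travel',d.round(4), 'mm',(d*800).round(1))
    if yaw is not None:
        t=-((yaw-y+180)%360-180); print('twist total deg',round(t,2),'share',round(t/180,4))
E
python3 -c "
from h import *
goto([.4745,-.3628,.16],118); goto([.4745,-.3628,.16],-62)"
```

```text
t 0.10 pos [ 0.1531 -0.6572  0.2306] xax [-0.     0.001 -1.   ] zyaw -76.89 q6 -0.038 F [0.2 0.3 1. ] T [0.04 0.   0.01] open 1.003
travel [ 0.0886  0.4748 -0.2672] mm [  70.9  379.8 -213.8]
twist total deg 165.11 share 0.9173
t 0.10 pos [ 0.1531 -0.6572  0.2306] xax [-0.     0.001 -1.   ] zyaw -76.89 q6 -0.038 F [0.2 0.3 1. ] T [0.04 0.   0.01] open 1.003
travel [ 0.0886  0.4748 -0.2672] mm [  70.9  379.8 -213.8]
twist total deg -14.89 share -0.0827
```

```bash
python3 -m inch '{"travel": [[0,0.0475,-0.0267],[0,0.0475,-0.0267],[0,0.0475,-0.0267],[0,0.0475,-0.0267],[0,0.0475,-0.0267],[0,0.0475,-0.0267],[0,0.0475,-0.0267],[0,0.0475,-0.0267]], "twist": [0,0,0,0,0,0,0,0], "gripper": [0,0,0,0,0,0,0,0]}'; python3 -c "
from h import *
goto([.4745,-.3628,.16],-62.5)"
```

```text
time_s: 0.9
eef_pos: [0.4114, -0.4205, 0.2311]
tcp_rot: [1.039, 1.309, -1.039]
ft_force: [-0.4, 0.2, 0.1]
opening: 1.001
t 0.90 pos [ 0.4114 -0.4205  0.2311] xax [-0.  0. -1.] zyaw -76.90 q6 0.502 F [-0.4  0.2  0.1] T [-0.01  0.   -0.03] open 1.001
travel [ 0.0889  0.0932 -0.0524] mm [ 71.1  74.6 -41.9]
twist total deg -14.4 share -0.08
```

```bash
python3 -m inch '{"travel": [[0,0.0466,-0.0262],[0,0.0466,-0.0262],[0.04,0,0],[0.0488,0,0],[0,0,0]], "twist": [0,0,-0.04,-0.04,0], "gripper": [0,0,0,0,0]}'; python3 -c "
from h import *
goto([.4745,-.3628,.0753],-62.5)
for n in('side','top'):
    p,d=vision.camera(n); cv2.imwrite(f'pics/{n}1.png',p)
    q=proj(n,[.4745,-.3628,.11]); u,v=int(q[0]),int(q[1])
    cv2.imwrite(f'pics/z1{n}.png',cv2.resize(p[max(v-50,0):v+50,u-60:u+60],None,fx=6,fy=6,interpolation=cv2.INTER_CUBIC))
"
```

```text
time_s: 1.4
eef_pos: [0.4721, -0.3626, 0.1548]
tcp_rot: [0.848, 1.408, -0.846]
ft_force: [-0.4, -0.8, -0.5]
opening: 0.997
t 1.40 pos [ 0.4721 -0.3626  0.1548] xax [-0.006  0.005 -1.   ] zyaw -62.32 q6 0.390 F [-0.4 -0.8 -0.5] T [-0.02  0.   -0.07] open 0.997
travel [0.0994 0.0029 0.0024] mm [79.5  2.3  1.9]
twist total deg 0.18 share 0.001
```

View pics/z1side.png

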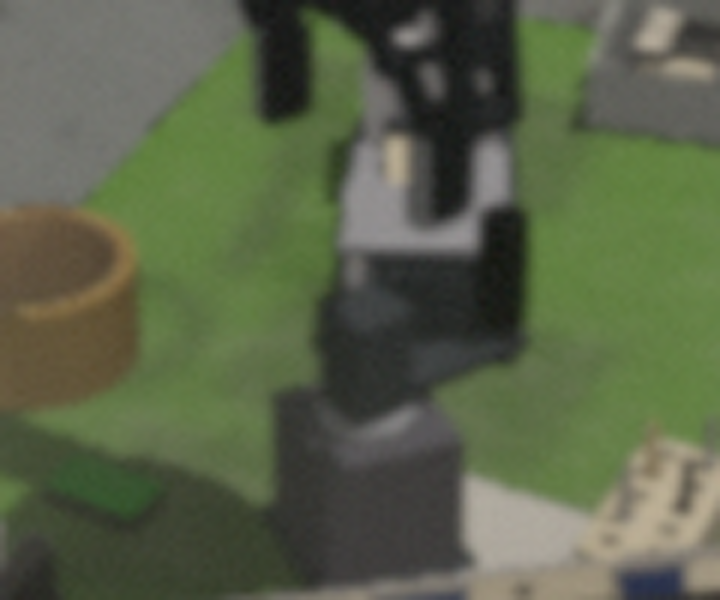

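View pics/z1top.png

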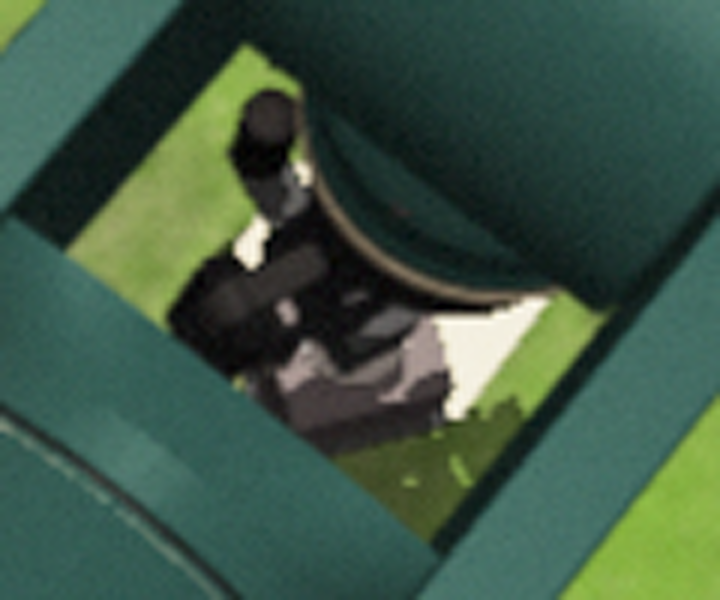

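The open fingers straddle the hub in both views, with the handle clear. Checking the settled pose.

```bash
python3 -c "
from h import *
goto([.4745,-.3628,.0760],-62.3)"
```

```text
t 1.50 pos [ 0.4733 -0.3643  0.1607] xax [-0.001  0.001 -1.   ] zyaw -62.72 q6 0.396 F [ 0.1 -0.5  0.7] T [-0.01  0.05  0.04] open 1.003
travel [ 0.1059  0.0022 -0.0009] mm [84.7  1.7 -0.7]
twist total deg -0.42 share -0.0023
```

```bash
python3 -m inch '{"travel": [[0.0353,0.0022,-0.0009],[0.0353,0,0],[0.0353,0,0],[0,0,0],[0,0,0]], "twist": [-0.002,0,0,0,0], "gripper": [0,0,0,0,0]}'; python3 -c "
from h import *
goto([.4745,-.3628,.0760],-62.3)"
```

```text
time_s: 2.0
eef_pos: [0.4753, -0.3636, 0.0779]
tcp_rot: [0.845, 1.398, -0.846]
ft_force: [0.4, -0.2, 0.4]
opening: 1.002
t 2.00 pos [ 0.4753 -0.3636  0.0779] xax [ 0.001 -0.001 -1.   ] zyaw -62.26 q6 0.391 F [ 0.4 -0.2  0.4] T [0.02 0.01 0.03] open 1.002
travel [ 0.0023 -0.0004 -0.0013] mm [ 1.9 -0.3 -1.1]
twist total deg 0.04 share 0.0002
```

```bash
python3 -m inch '{"travel": [[0,0,0],[0,0,0],[0,0,0],[0,0,0],[0,0,0],[0,0,0],[0,0,0],[0,0,0]], "twist": [0,0,0,0,0,0,0,0], "gripper": [1,1,1,1,1,1,1,1]}'; python3 -c "
from h import *
st()"
```

```text
time_s: 2.8
eef_pos: [0.4749, -0.363, 0.0762]
tcp_rot: [0.844, 1.4, -0.844]
ft_force: [-1.4, 1.0, 6.8]
opening: 0.296
t 2.80 pos [ 0.4749 -0.363   0.0762] xax [ 0.001 -0.    -1.   ] zyaw -62.13 q6 0.389 F [-1.4  1.   6.8] T [ 0.15  0.28 -0.01] open 0.296
```

```bash
python3 -m inch '{"travel": [[-0.01,0,0],[-0.025,0,0],[-0.03,0,0],[-0.03,0,0],[-0.025,0,0],[0,0,0],[0,0,0]], "twist": [0,0,0,0,0,0,0], "gripper": [1,1,1,1,1,1,1]}'; python3 -c "
from h import *
goto([.5507,-.0837,.17],40)
p,d=vision.camera('side'); cv2.imwrite('pics/s2.png',p)
cv2.imwrite('pics/z2s.png',cv2.resize(p[140:280,250:400],None,fx=4,fy=4,interpolation=cv2.INTER_CUBIC))
st()"
```

```text
time_s: 3.5
eef_pos: [0.4747, -0.3628, 0.1712]
tcp_rot: [0.844, 1.401, -0.844]
ft_force: [-0.7, -0.1, -1.8]
opening: 0.296
t 3.50 pos [ 0.4747 -0.3628  0.1712] xax [-0.  0. -1.] zyaw -62.13 q6 0.389 F [-0.7 -0.1 -1.8] T [ 0.    0.02 -0.06] open 0.296
travel [ 0.0015  0.2471 -0.2639] mm [   1.2  197.7 -211.1]
twist total deg -102.13 share -0.5674
t 3.55 pos [ 0.4745 -0.3626  0.1704] xax [-0.001  0.001 -1.   ] zyaw -62.13 q6 0.389 F [ 0.4 -0.1 -2. ] T [-0.02 -0.03  0.07] open 0.292
```

View pics/z2s.png

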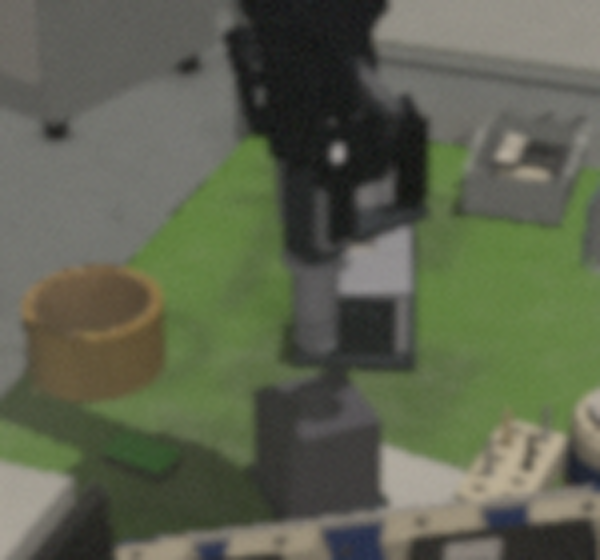

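The crank is clear of its stand and hangs upright. Moving over the jack.

```bash
python3 -m inch '{"travel": [[0,0.0353,-0.0377],[0,0.0353,-0.0377],[0,0.0353,-0.0377],[0,0.0353,-0.0377],[0,0.0353,-0.0377],[0,0.0353,-0.0377],[0,0.0353,-0.0377],[0,0,0]], "twist": [0,0,0,0,0,0,0,0], "gripper": [1,1,1,1,1,1,1,1]}'
python3 -m inch '{"travel": [[0,0,0],[0,0,0],[0,0,0],[0,0,0],[0,0,0],[0,0,0],[0,0,0],[0,0,0]], "twist": [-0.0473,-0.0473,-0.0473,-0.0473,-0.0473,-0.0473,-0.0473,-0.0473], "gripper": [1,1,1,1,1,1,1,1]}'
python3 -m inch '{"travel": [[0,0,0],[0,0,0],[0,0,0],[0,0,0],[0,0,0],[0,0,0],[0,0,0]], "twist": [-0.0473,-0.0473,-0.0473,-0.0473,0,0,0], "gripper": [1,1,1,1,1,1,1]}'
python3 -c "
from h import *
for n in('side','top'):
  p,d=vision.camera(n); cv2.imwrite(f'pics/{n}3.png',p);np.save(f'pics/{n}3.npy',d)
  q=proj(n,[.5507,-.0837,.1]);u,v=map(int,q);print(q)
  cv2.imwrite(f'pics/z3{n}.png',cv2.resize(p[max(v-50,0):v+50,max(u-60,0):u+60],None,fx=6,fy=6,interpolation=cv2.INTER_CUBIC))
goto([.5506,-.0838,.155])
"
```

```text
time_s: 4.35
eef_pos: [0.5511, -0.0799, 0.17]
tcp_rot: [0.842, 1.404, -0.841]
ft_force: [-0.6, -0.5, -1.5]
opening: 0.298
time_s: 5.15
eef_pos: [0.5503, -0.0842, 0.1701]
tcp_rot: [-0.086, 1.571, 0.087]
ft_force: [-0.2, -0.3, -1.8]
opening: 0.296
time_s: 5.85
eef_pos: [0.5506, -0.084, 0.1711]
tcp_rot: [-0.544, 1.502, 0.544]
ft_force: [0.2, 0.7, -2.5]
opening: 0.295
(np.float64(340.4612364137853), np.float64(169.09176480339906))
(np.float64(236.972624973417), np.float64(155.36842176897824))
t 5.95 pos [ 0.5507 -0.0839  0.1714] xax [-0.  0. -1.] zyaw 39.90 q6 -0.893 F [ 0.4  0.2 -1. ] T [-0.04 -0.   -0.03] open 0.295
travel [ 0.0204  0.0002 -0.0001] mm [16.4  0.1 -0.1]
```

View pics/z3side.png

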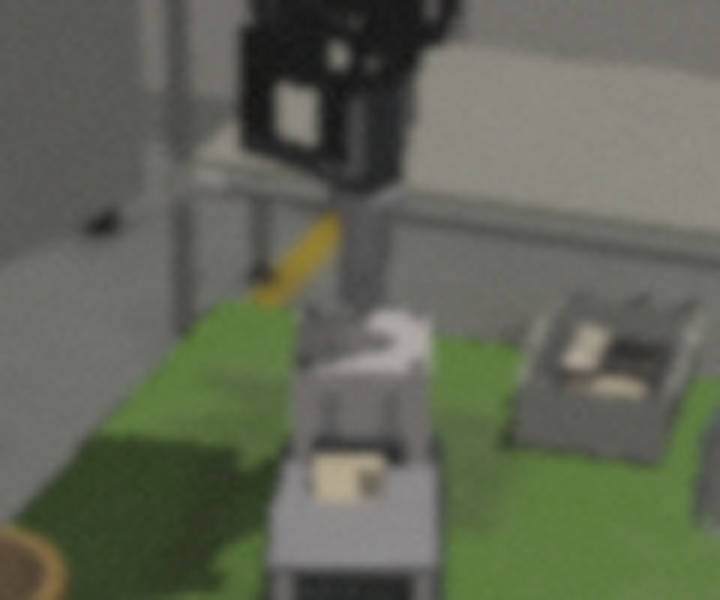

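View pics/z3top.png

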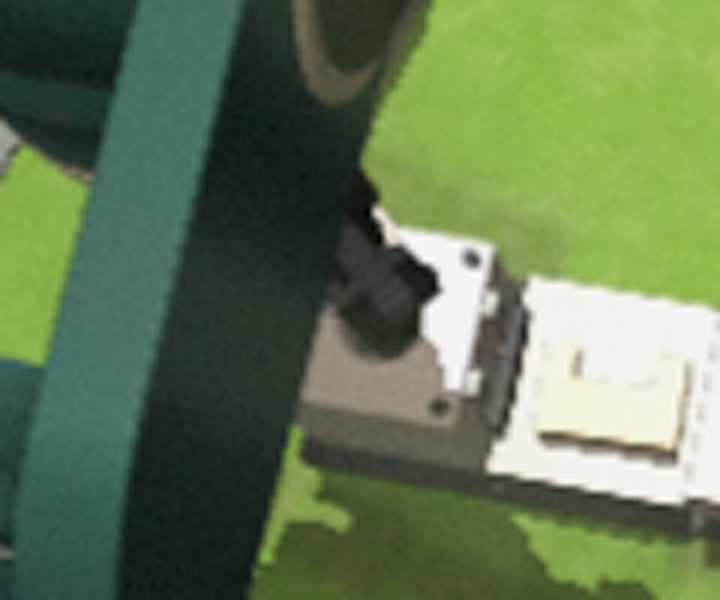

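The shaft lines up with the housing centre in the side view (both near column 340.8). Descending gently.

```bash
python3 -m inch '{"travel": [[0.008,0,0],[0.008,0,0],[0.005,0,0],[0.005,0,0],[0.003,0,0],[0.003,0,0],[0,0,0]], "twist": [0,0,0,0,0,0,0], "gripper": [1,1,1,1,1,1,1]}'
python3 -c "
from h import *
st()"
```

```text
time_s: 6.65
eef_pos: [0.5507, -0.0838, 0.1456]
tcp_rot: [-0.547, 1.501, 0.547]
ft_force: [-0.5, -0.6, -1.6]
opening: 0.296
t 6.65 pos [ 0.5507 -0.0838  0.1456] xax [-0.  0. -1.] zyaw 40.04 q6 -0.896 F [-0.5 -0.6 -1.6] T [-0.01  0.02 -0.04] open 0.296
```

```bash
python3 -m inch '{"travel": [[0.005,0,0],[0.005,0,0],[0.004,0,0],[0.003,0,0],[0.002,0,0],[0,0,0]], "twist": [0,0,0,0,0,0], "gripper": [1,1,1,1,1,1]}'
python3 -c "
from h import *
st()"
python3 -m inch '{"travel": [[0.002,0,0],[0.002,0,0],[0.002,0,0],[0,0,0]], "twist": [0,0,0,0], "gripper": [1,1,1,1]}'
python3 -c "
from h import *
st()"
```

```text
time_s: 7.25
eef_pos: [0.5507, -0.0838, 0.1305]
tcp_rot: [-0.547, 1.501, 0.547]
ft_force: [-0.1, 0.1, -1.3]
opening: 0.296
t 7.25 pos [ 0.5507 -0.0838  0.1305] xax [-0.  0. -1.] zyaw 40.03 q6 -0.896 F [-0.1  0.1 -1.3] T [-0.02 -0.04 -0.02] open 0.296
time_s: 7.65
eef_pos: [0.5509, -0.0835, 0.126]
tcp_rot: [-0.546, 1.5, 0.547]
ft_force: [-0.2, 3.7, 1.3]
opening: 0.298
t 7.65 pos [ 0.5509 -0.0835  0.126 ] xax [ 0.     0.001 -1.   ] zyaw 40.04 q6 -0.896 F [-0.2  3.7  1.3] T [ 0.84  0.1  -0.02] open 0.298
```

The cone meets the bore's edge and pushes back about +3.7 N in y, so I shift +y a little.

```bash
python3 -m inch '{"travel": [[0,0.0007,0.0006],[0,0,0],[0.001,0,0],[0,0,0]], "twist": [0,0,0,0], "gripper": [1,1,1,1]}'
python3 -c "
from h import *
st()"
```

```text
time_s: 8.05
eef_pos: [0.5508, -0.083, 0.1249]
tcp_rot: [-0.547, 1.501, 0.547]
ft_force: [0.3, 2.0, -1.9]
opening: 0.296
t 8.05 pos [ 0.5508 -0.083   0.1249] xax [-0.  0. -1.] zyaw 40.04 q6 -0.894 F [ 0.3  2.  -1.9] T [0.47 0.01 0.04] open 0.296
```

```bash
python3 -m inch '{"travel": [[0,0.0004,0.0003],[0.001,0,0],[0.001,0,0],[0.001,0,0],[0,0,0]], "twist": [0,0,0,0,0], "gripper": [1,1,1,1,1]}'
python3 -c "
from h import *
st()"
```

```text
time_s: 8.55
eef_pos: [0.5508, -0.0827, 0.1226]
tcp_rot: [-0.547, 1.501, 0.547]
ft_force: [-0.2, 0.9, -1.6]
opening: 0.299
t 8.55 pos [ 0.5508 -0.0827  0.1226] xax [-0. -0. -1.] zyaw 40.04 q6 -0.894 F [-0.2  0.9 -1.6] T [ 0.16 -0.03 -0.04] open 0.299
```

```bash
python3 -m inch '{"travel": [[0.0015,0,0],[0.0015,0,0],[0.0015,0,0],[0,0,0]], "twist": [0,0,0,0], "gripper": [1,1,1,1]}'
python3 -m inch '{"travel": [[0.001,0,0],[0.001,0,0],[0,0,0]], "twist": [0,0,0], "gripper": [1,1,1]}'
python3 -c "
from h import *
st()"
```

```text
time_s: 8.95
eef_pos: [0.5507, -0.0827, 0.1189]
tcp_rot: [-0.547, 1.501, 0.547]
ft_force: [-0.5, 1.7, -2.1]
opening: 0.295
time_s: 9.25
eef_pos: [0.5508, -0.0827, 0.1174]
tcp_rot: [-0.547, 1.501, 0.547]
ft_force: [-0.3, 1.1, -2.4]
opening: 0.293
t 9.25 pos [ 0.5508 -0.0827  0.1174] xax [-0.  0. -1.] zyaw 40.03 q6 -0.894 F [-0.3  1.1 -2.4] T [ 0.18 -0.    0.05] open 0.293
```

```bash
for i in 1; do python3 -m inch '{"travel": [[0.001,0,0],[0.0005,0,0],[0,0,0]], "twist": [0,0,0], "gripper": [1,1,1]}'; done
python3 -m inch '{"travel": [[0.001,0,0],[0.0005,0,0],[0,0,0]], "twist": [0,0,0], "gripper": [1,1,1]}'
python3 -c "
from h import *
st()"
```

```text
time_s: 9.55
eef_pos: [0.5508, -0.0827, 0.1163]
tcp_rot: [-0.547, 1.501, 0.547]
ft_force: [-0.2, 1.4, -1.9]
opening: 0.295
time_s: 9.85
eef_pos: [0.5508, -0.0827, 0.1151]
tcp_rot: [-0.547, 1.501, 0.547]
ft_force: [0.9, 1.1, -1.8]
opening: 0.295
t 9.85 pos [ 0.5508 -0.0827  0.1151] xax [-0.  0. -1.] zyaw 40.04 q6 -0.894 F [ 0.9  1.1 -1.8] T [ 0.18  0.02 -0.  ] open 0.295
```

```bash
python3 -m inch '{"travel": [[0.001,0,0],[0.0005,0,0],[0,0,0]], "twist": [0,0,0], "gripper": [1,1,1]}'
python3 -m inch '{"travel": [[0.001,0,0],[0.0005,0,0],[0,0,0]], "twist": [0,0,0], "gripper": [1,1,1]}'
```

```text
time_s: 10.15
eef_pos: [0.5508, -0.0827, 0.1138]
tcp_rot: [-0.547, 1.501, 0.547]
ft_force: [1.2, 2.1, -1.7]
opening: 0.296
time_s: 10.45
eef_pos: [0.5508, -0.0827, 0.1127]
tcp_rot: [-0.547, 1.501, 0.547]
ft_force: [-0.2, 0.8, -1.6]
opening: 0.296
```

```bash
python3 -m inch '{"travel": [[0.001,0,0],[0.0005,0,0],[0,0,0]], "twist": [0,0,0], "gripper": [1,1,1]}'
python3 -m inch '{"travel": [[0.001,0,0],[0.0003,0,0],[0,0,0]], "twist": [0,0,0], "gripper": [1,1,1]}'
```

```text
time_s: 10.75
eef_pos: [0.5509, -0.0827, 0.1122]
tcp_rot: [-0.547, 1.5, 0.547]
ft_force: [-3.9, 1.2, 5.1]
opening: 0.299
time_s: 11.05
eef_pos: [0.5511, -0.0827, 0.1117]
tcp_rot: [-0.547, 1.5, 0.546]
ft_force: [-3.8, 2.5, 9.7]
opening: 0.303
```

Face contact is at TCP z ≈ 0.1123, with a push of about 11 N. I'll ease off a little and search clockwise.

```bash
python3 -m inch '{"travel": [[-0.0003,0,0],[0,0,0]], "twist": [0,0], "gripper": [1,1]}'
python3 -m inch '{"travel": [[0,0,0],[0,0,0]], "twist": [0.04,0], "gripper": [1,1]}'
python3 -c "
from h import *
st()"
```

```text
time_s: 11.25
eef_pos: [0.551, -0.0827, 0.1117]
tcp_rot: [-0.547, 1.5, 0.546]
ft_force: [-2.8, 1.1, 8.8]
opening: 0.293
time_s: 11.45
eef_pos: [0.5511, -0.0826, 0.1118]
tcp_rot: [-0.446, 1.523, 0.445]
ft_force: [-3.8, 2.1, 8.3]
opening: 0.292
t 11.45 pos [ 0.5511 -0.0826  0.1118] xax [ 0.001  0.    -1.   ] zyaw 32.58 q6 -0.763 F [-3.8  2.1  8.3] T [ 0.44  0.71 -0.06] open 0.292
```

```bash
python3 -m inch '{"travel": [[0,0,0],[0,0,0]], "twist": [0.04,0], "gripper": [1,1]}'
python3 -m inch '{"travel": [[0,0,0],[0,0,0]], "twist": [0.04,0], "gripper": [1,1]}'
python3 -m inch '{"travel": [[0,0,0],[0,0,0]], "twist": [0.04,0], "gripper": [1,1]}'
python3 -c "
from h import *
st()"
```

```text
time_s: 11.65
eef_pos: [0.5511, -0.0826, 0.1115]
tcp_rot: [-0.347, 1.542, 0.347]
ft_force: [-1.8, 2.8, 6.0]
opening: 0.296
time_s: 11.85
eef_pos: [0.5511, -0.0827, 0.1113]
tcp_rot: [-0.251, 1.555, 0.25]
ft_force: [-0.6, 1.9, 5.2]
opening: 0.294
time_s: 12.05
eef_pos: [0.551, -0.0826, 0.1111]
tcp_rot: [-0.155, 1.565, 0.154]
ft_force: [-0.9, 2.0, 4.5]
opening: 0.298
t 12.05 pos [ 0.551  -0.0826  0.1111] xax [ 0.001  0.    -1.   ] zyaw 11.27 q6 -0.392 F [-0.9  2.   4.5] T [ 0.44  0.18 -0.06] open 0.298
```

```bash
python3 -m inch '{"travel": [[0.0005,0,0],[0,0,0]], "twist": [0,0], "gripper": [1,1]}'
python3 -c "
from h import *
st()"
```

```text
time_s: 12.25
eef_pos: [0.5509, -0.0827, 0.1105]
tcp_rot: [-0.157, 1.565, 0.157]
ft_force: [-0.3, 2.5, 3.4]
opening: 0.299
t 12.25 pos [ 0.5509 -0.0827  0.1105] xax [ 0.  0. -1.] zyaw 11.47 q6 -0.395 F [-0.3  2.5  3.4] T [ 0.48 -0.07  0.04] open 0.299
```

The push stays at about 5 N while it descends, which suggests a match. Continuing carefully.

```bash
python3 -m inch '{"travel": [[0.0007,0,0],[0.0005,0,0],[0,0,0]], "twist": [0,0,0], "gripper": [1,1,1]}'
python3 -c "
from h import *
st()"
```

```text
time_s: 12.55
eef_pos: [0.5509, -0.0826, 0.1096]
tcp_rot: [-0.156, 1.565, 0.156]
ft_force: [-0.9, 2.8, 6.4]
opening: 0.295
t 12.55 pos [ 0.5509 -0.0826  0.1096] xax [ 0.  0. -1.] zyaw 11.38 q6 -0.393 F [-0.9  2.8  6.4] T [0.63 0.07 0.08] open 0.295
```

```bash
python3 -m inch '{"travel": [[0,0.0006,0.0001],[0.0008,0,0],[0.0008,0,0],[0,0,0]], "twist": [0,0,0,0], "gripper": [1,1,1,1]}'
python3 -c "
from h import *
st()"
```

```text
time_s: 12.95
eef_pos: [0.5508, -0.0823, 0.1082]
tcp_rot: [-0.156, 1.565, 0.156]
ft_force: [-0.8, 1.6, 4.5]
opening: 0.294
t 12.95 pos [ 0.5508 -0.0823  0.1082] xax [ 0. -0. -1.] zyaw 11.37 q6 -0.392 F [-0.8  1.6  4.5] T [0.27 0.11 0.  ] open 0.294
```

```bash
python3 -m inch '{"travel": [[0.001,0.0004,0.0001],[0.0015,0,0],[0.0015,0,0],[0,0,0]], "twist": [0,0,0,0], "gripper": [1,1,1,1]}'
python3 -m inch '{"travel": [[0.0015,0,0],[0.0015,0,0],[0.001,0,0],[0,0,0]], "twist": [0,0,0,0], "gripper": [1,1,1,1]}'
python3 -c "
from h import *
st()"
```

```text
time_s: 13.35
eef_pos: [0.5508, -0.0821, 0.1049]
tcp_rot: [-0.156, 1.565, 0.155]
ft_force: [-0.9, 0.9, 4.2]
opening: 0.296
time_s: 13.75
eef_pos: [0.5508, -0.0821, 0.1017]
tcp_rot: [-0.156, 1.565, 0.155]
ft_force: [-1.2, 0.2, 4.4]
opening: 0.296
t 13.75 pos [ 0.5508 -0.0821  0.1017] xax [-0. -0. -1.] zyaw 11.33 q6 -0.391 F [-1.2  0.2  4.4] T [0.03 0.23 0.03] open 0.296
```

```bash
python3 -m inch '{"travel": [[0.0015,0,0],[0.0015,0,0],[0.0015,0,0],[0,0,0]], "twist": [0,0,0,0], "gripper": [1,1,1,1]}'
python3 -m inch '{"travel": [[0.001,0,0],[0.0005,0,0],[0,0,0]], "twist": [0,0,0], "gripper": [1,1,1]}'
python3 -m inch '{"travel": [[0.0005,0,0],[0,0,0]], "twist": [0,0], "gripper": [1,1]}'
python3 -c "
from h import *
st()"
```

```text
time_s: 14.15
eef_pos: [0.5507, -0.082, 0.0981]
tcp_rot: [-0.156, 1.565, 0.155]
ft_force: [-1.7, -0.7, 4.5]
opening: 0.296
time_s: 14.45
eef_pos: [0.5508, -0.082, 0.097]
tcp_rot: [-0.156, 1.565, 0.155]
ft_force: [-2.5, -0.9, 5.1]
opening: 0.294
time_s: 14.65
eef_pos: [0.5508, -0.082, 0.0966]
tcp_rot: [-0.156, 1.565, 0.155]
ft_force: [-1.9, 0.1, 5.4]
opening: 0.295
t 14.65 pos [ 0.5508 -0.082   0.0966] xax [-0. -0. -1.] zyaw 11.33 q6 -0.391 F [-1.9  0.1  5.4] T [0.07 0.33 0.04] open 0.295
```

```bash
python3 -m inch '{"travel": [[0.0005,0,0],[0,0,0]], "twist": [0,0], "gripper": [1,1]}'
python3 -m inch '{"travel": [[0.0004,0,0],[0,0,0]], "twist": [0,0], "gripper": [1,1]}'
python3 -c "
from h import *
st()"
```

```text
time_s: 14.85
eef_pos: [0.5508, -0.082, 0.0963]
tcp_rot: [-0.156, 1.565, 0.155]
ft_force: [-1.4, 0.6, 6.5]
opening: 0.296
time_s: 15.05
eef_pos: [0.5508, -0.0821, 0.0963]
tcp_rot: [-0.156, 1.565, 0.155]
ft_force: [-3.1, 1.4, 9.6]
opening: 0.294
t 15.05 pos [ 0.5508 -0.0821  0.0963] xax [-0. -0. -1.] zyaw 11.33 q6 -0.391 F [-3.1  1.4  9.6] T [0.06 0.68 0.04] open 0.294
```

It's home: the flange is at z = 0.0963 against an expected 0.0962, and the force rises with no further motion. Turning clockwise.

```bash
python3 -m inch '{"travel": [[-0.0002,0,0],[0,0,0],[0,0,0],[0,0,0],[0,0,0]], "twist": [0.04,0.04,0.04,0.04,0], "gripper": [1,1,1,1,1]}'
python3 -c "
from h import *
st()
p,d=vision.camera('top'); W=dep('top',d); Z=W[...,2]
for s,b in (('plat',(265,158,292,190)),('deck',(298,162,318,188))):
  z=Z[b[1]:b[3],b[0]:b[2]].ravel(); h=np.histogram(z,bins=np.arange(.02,.09,.004)); print(s,h[0])
"
```

```text
time_s: 15.55
eef_pos: [0.5508, -0.0821, 0.0963]
tcp_rot: [0.242, 1.557, -0.243]
ft_force: [-3.1, -0.7, 8.3]
opening: 0.301
t 15.55 pos [ 0.5508 -0.0821  0.0963] xax [-0.    -0.001 -1.   ] zyaw -17.73 q6 0.116 F [-3.1 -0.7  8.3] T [-0.   0.6 -0. ] open 0.301
plat [  0   0   0  28 339 101  13 183 124   6   0   0   0   0   0   0   0]
deck [  0   0   0   0   0   0   0  14 319 170   2   0   0   0   0   0   0]
```

```bash
cat >> h.py <<'E'
def plat():
    p,d=vision.camera('top'); W=dep('top',d); P=W[...,2]
    O=np.array([.5231,-.2151]); a=np.radians(78.6-90) # jack yaw
    ey=np.array([np.cos(np.radians(78.6)),np.sin(np.radians(78.6))]); ex=np.array([ey[1],-ey[0]])
    r=W[...,:2]-O; lx=r@ex; ly=r@ey
    dk=(abs(lx)<.03)&(abs(ly)<.02)&(P>.045)&(P<.065)
    pl=(abs(lx)<.033)&(ly>.033)&(ly<.09)&(P>.028)&(P<.08)
    # robust: plate-only strip, outside the nest
    h,e=np.histogram(P[pl],bins=np.arange(.028,.08,.002)); print('hist',h)
    ex1=pl&((lx<-.026)|(lx>.026)); 
    print('deck',np.mean(P[dk]).round(4),dk.sum(),'plate strips',np.median(P[ex1]).round(4),ex1.sum()); return p,W,lx,ly
E
python3 -c "
from h import *
W=np.load('pics/Wtop.npy')
plat()"
```

```text
hist [  0   0   1  36 155 233  78  21   8   9  58 113  93  30   2   0   0   0
   0   0   0   0   0   0   0]
deck 0.0554 562 plate strips 0.0386 175
```

```bash
python3 -m inch '{"travel": [[0,0,0],[0,0,0],[0,0,0],[0,0,0],[0,0,0],[0,0,0],[0,0,0],[0,0,0]], "twist": [0.04,0.04,0.04,0.04,0.04,0.04,0.04,0.04], "gripper": [1,1,1,1,1,1,1,1]}'
python3 -m inch '{"travel": [[0,0,0],[0,0,0],[0,0,0],[0,0,0]], "twist": [0.04,0.04,0,0], "gripper": [1,1,1,1]}'
python3 -c "
from h import *
st()
plat()"
```

```text
time_s: 16.45
eef_pos: [0.5508, -0.0822, 0.0963]
tcp_rot: [1.018, 1.319, -1.019]
ft_force: [-2.4, -0.5, 7.9]
opening: 0.297
time_s: 16.85
eef_pos: [0.5507, -0.0823, 0.0963]
tcp_rot: [1.202, 1.213, -1.203]
ft_force: [-3.6, -2.1, 7.2]
opening: 0.296
t 16.85 pos [ 0.5507 -0.0823  0.0963] xax [-0.    -0.001 -1.   ] zyaw -89.49 q6 1.368 F [-3.6 -2.1  7.2] T [-0.3   0.6  -0.06] open 0.296
hist [  0   0   0   0   0   0   0   0   0   4  44 179 211  87  16   3  14  72
 134  77  19   1   0   0   0]
deck 0.0554 561 plate strips 0.0526 181
```

```bash
python3 -m inch '{"travel": [[0,0,0],[0,0,0],[0,0,0],[0,0,0]], "twist": [0.04,0.04,0,0], "gripper": [1,1,1,1]}'
python3 -c "
from h import *
st()
p,*_=plat()
cv2.imwrite('pics/t5.png',p); cv2.imwrite('pics/z5.png',cv2.resize(p[130:230,210:350],None,fx=5.5,fy=5.5,interpolation=cv2.INTER_CUBIC))
p,d=vision.camera('side'); cv2.imwrite('pics/z5s.png',cv2.resize(p[150:240,290:400],None,fx=6,fy=6,interpolation=cv2.INTER_CUBIC))"
```

```text
time_s: 17.3
eef_pos: [0.5507, -0.0823, 0.0962]
tcp_rot: [1.385, 1.084, -1.386]
ft_force: [-2.4, -1.4, 8.3]
opening: 0.296
t 17.30 pos [ 0.5507 -0.0823  0.0962] xax [-0.    -0.001 -1.   ] zyaw -103.89 q6 1.620 F [-2.4 -1.4  8.3] T [-0.43  0.79 -0.03] open 0.296
hist [  0   0   0   0   0   0   0   0   0   0   0  10 110 236 148  29  10  13
  29  99 130  49   2   0   0]
deck 0.0554 559 plate strips 0.0553 183
```

View pics/z5s.png

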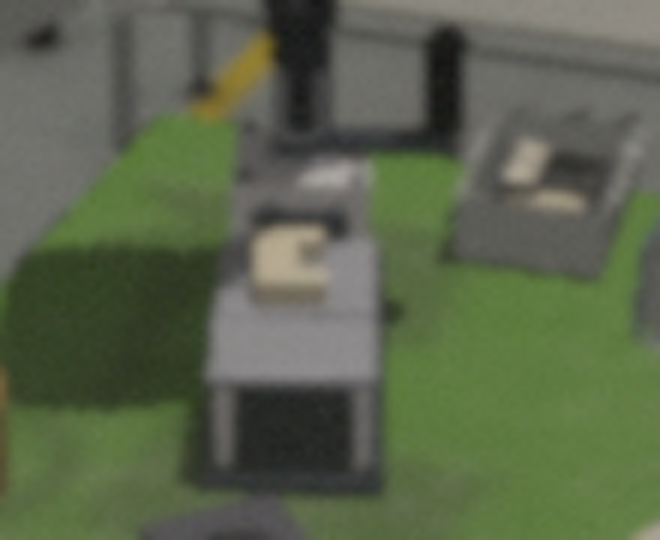

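View pics/z5.png

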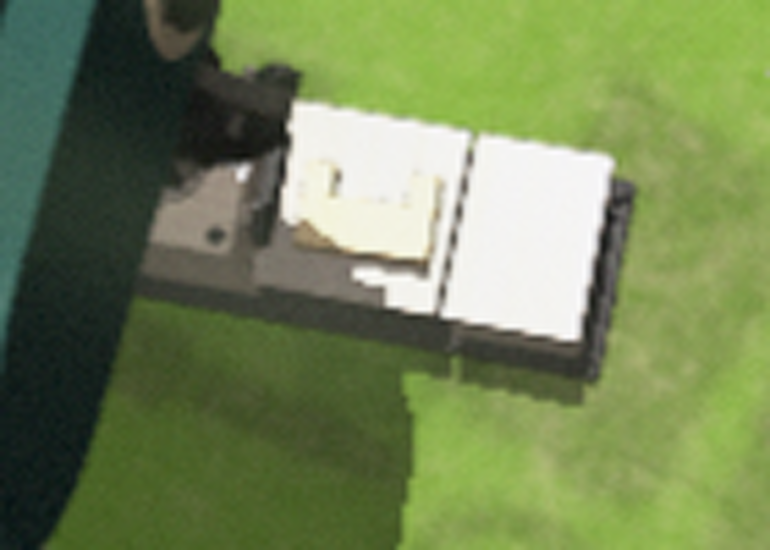

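The platform is level with the deck to within 0.1 mm by depth, and flush in both pictures. Releasing.

```bash
python3 -m inch '{"travel": [[-0.0003,0,0],[0,0,0],[0,0,0],[0,0,0],[0,0,0],[0,0,0],[0,0,0],[0,0,0]], "twist": [0,0,0,0,0,0,0,0], "gripper": [1,0.6,0.5,0.3,0,0,0,0]}'
python3 -c "
from h import *
st()"
```

```text
time_s: 18.2
eef_pos: [0.5508, -0.0819, 0.0962]
tcp_rot: [1.386, 1.084, -1.386]
ft_force: [-0.1, 0.3, 0.4]
opening: 0.999
t 18.20 pos [ 0.5508 -0.0819  0.0962] xax [ 0.  0. -1.] zyaw -103.96 q6 1.621 F [-0.1  0.3  0.4] T [-0.03 -0.05 -0.04] open 0.999
```

```bash
python3 -m inch '{"travel": [[-0.01,0,0],[-0.03,0,0],[-0.04,0,0],[-0.04,0,0],[-0.04,0,0],[-0.03,0,0],[0,0,0]], "twist": [0,0,0,0,0,0,0], "gripper": [0,0,0,0,0,0,0]}'
python3 -m inch '{"travel": [[0,0.012,0.048],[0,0.012,0.048],[0,0.012,0.048],[0,0.012,0.048],[0,0.012,0.048],[0,0.012,0.048],[0,0,0],[0,0,0]], "twist": [0,0,0,0,0,0,0,0], "gripper": [0,0,0,0,0,0,0,0]}'
python3 -c "
from h import *
st()
p,W,lx,ly=plat(); Z=W[...,2]
cv2.imwrite('pics/t6.png',p); cv2.imwrite('pics/z6.png',cv2.resize(p[110:230,200:350],None,fx=5,fy=5,interpolation=cv2.INTER_CUBIC))
hub=reg((Z>.122)&(Z<.136),(215,130,262,185)); rect(hub,.13,'hub')
print('arm z',np.median(Z[(Z>.088)&(Z<.098)&(abs(W[...,0]-.55)<.1)&(abs(W[...,1]+.08)<.1)]),np.median(Z[hub>0]))
p,d=vision.camera('side'); cv2.imwrite('pics/s6.png',p);cv2.imwrite('pics/z6s.png',cv2.resize(p[120:240,270:420],None,fx=5,fy=5,interpolation=cv2.INTER_CUBIC))"
```

```text
time_s: 18.9
eef_pos: [0.5517, -0.082, 0.2528]
tcp_rot: [1.389, 1.079, -1.382]
ft_force: [-0.7, -0.2, 0.2]
opening: 1.0
time_s: 19.7
eef_pos: [0.5508, -0.3198, 0.2475]
tcp_rot: [1.387, 1.084, -1.388]
ft_force: [0.2, 0.8, -0.7]
opening: 1.002
t 19.70 pos [ 0.5508 -0.3198  0.2475] xax [-0.001  0.001 -1.   ] zyaw -104.04 q6 1.250 F [ 0.2  0.8 -0.7] T [ 0.03 -0.   -0.01] open 1.002
hist [0 0 0 0 0 0 0 0 0 0 0 0 0 0 0 0 0 0 0 0 0 0 0 0 0]
deck nan 0 plate strips nan 0
hub [550.5 -83.7] [26.8 26.8] 74.7 mean [ 0.5505 -0.0818]
arm z 0.09418493628526337 0.12915421463647492
  return _methods._mean(a, axis=axis, dtype=dtype,
  ret = ret.dtype.type(ret / rcount)
```

View pics/z6s.png

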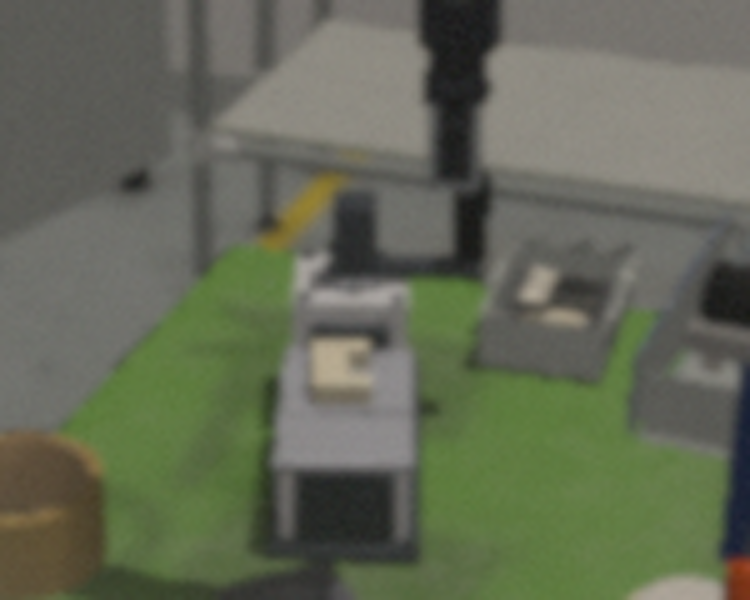

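View pics/t6.png

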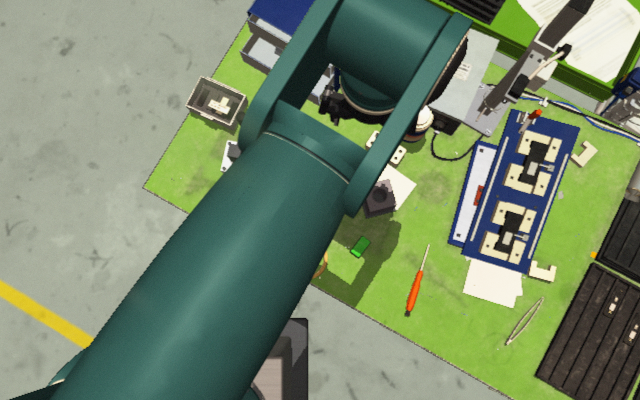

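The side view shows the crank upright and seated. The arm blocks the top view, so I'm moving it further away.

```bash
python3 -m inch '{"travel": [[0,-0.026,0.043],[0,-0.026,0.043],[0,-0.026,0.043],[0,-0.026,0.043],[0,-0.026,0.043],[0,-0.026,0.043],[0,-0.026,0.043],[0,0,0]], "twist": [0,0,0,0,0,0,0,0], "gripper": [0,0,0,0,0,0,0,0]}'
python3 -c "
from h import *
p,W,lx,ly=plat(); Z=W[...,2]
cv2.imwrite('pics/t7.png',p)
hub=reg((Z>.122)&(Z<.136),(222,145,250,175)); rect(hub,.13,'hub')
print('arm z',np.median(Z[(Z>.088)&(Z<.098)&(abs(W[...,0]-.55)<.1)&(abs(W[...,1]+.08)<.1)]),np.median(Z[hub>0]))
np.save('pics/W7.npy',W);st()"
```

```text
time_s: 20.6
eef_pos: [0.3494, -0.5194, 0.2483]
tcp_rot: [1.387, 1.083, -1.389]
ft_force: [0.2, -0.4, 0.8]
opening: 1.0
hist [  0   0   0   0   0   0   0   0   0   0   2   9  80 251 163  30  14   8
  31 108 140  32   3   0   0]
deck 0.0554 559 plate strips 0.0554 187
hub [550.3 -84. ] [27.5 27.3] 78.5 mean [ 0.5504 -0.0842]
arm z 0.09198668602697807 0.12927931270137621
t 20.65 pos [ 0.3508 -0.5182  0.2482] xax [ 0. -0. -1.] zyaw -104.05 q6 0.800 F [ 1.1  0.9 -0.1] T [0.03 0.03 0.  ] open 1.000
```

View pics/t7.png

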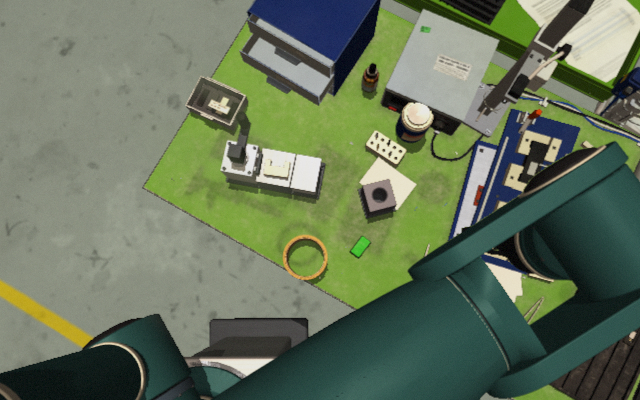

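```bash
python3 -c "
from h import *
manip.sign_off()"
```

```text
the job is handed in; nothing more can be done
```

The crank is fully home in the jack, the platform is level with the deck, and the job was handed in at about 20.7 s of the 67 s allowed.

**Insertion:** I lifted the crank from its stand and lowered it into the bore, nudging it about 1 mm in +y where its cone caught on the rim. It touched the drive face with a push of about 11 N, and the match came while turning it about 29° clockwise. It then went down with a steady push of about 5–8 N until the flange stopped on the jack. The tool was then at z = 0.0963 m, against 0.0962 m expected.

**Turn:** I turned it about 115° clockwise and let go.

**Last checks:**

| Check | Measured | Compared with |
|---|---|---|
| Platform top | 55.4 mm | deck also reads 55.4 mm |
| Crank hub top | 129.3 mm | 130 mm expected; the deck also reads about 0.6 mm low |
| Hub centre | (0.550, -0.084) m | within 1 mm of the bore position measured in the first picture |

- **Crank:** it looks upright in the side view, and the gripper is clear of everything.
- **Tape roll:** it is where it was at the start.
- **Screwdriver:** the arm mostly hides it in the last top picture. The one before showed it in its starting place, and nothing has touched it since.

No check failed or disagreed beyond the roughly 1 mm low reading of the depth camera.

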